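Put the socket set back in order of size and shut the case

TASK

Put the four loose sockets back on the empty posts of the open socket case, upright as they stand now, so that together with the two sockets already on the end posts the row runs in order of size from the smallest to the largest. Then lower the lid until the case is fully shut.

Things in the scene. Friction and masses are not known exactly. Their poses are not given: they have to be found in the camera images.
- socket_24: loose steel hexagon socket, an upright cylinder 24 mm in outside diameter and 36 mm tall, standing on the bench with its open hexagon mouth (17 mm across flats) upward; origin at the centre of its underside, z up. In the underside is a round drive bore of 16 mm diameter, 18 mm deep, that slips over a post.
- socket_29: loose steel hexagon socket, an upright cylinder 29 mm in outside diameter and 40 mm tall, standing on the bench with its open hexagon mouth (21 mm across flats) upward; origin at the centre of its underside, z up. In the underside is a round drive bore of 16 mm diameter, 18 mm deep, that slips over a post.
- socket_34: loose steel hexagon socket, an upright cylinder 34 mm in outside diameter and 44 mm tall, standing on the bench with its open hexagon mouth (25 mm across flats) upward; origin at the centre of its underside, z up. In the underside is a round drive bore of 16 mm diameter, 18 mm deep, that slips over a post.
- socket_40: loose steel hexagon socket, an upright cylinder 40 mm in outside diameter and 48 mm tall, standing on the bench with its open hexagon mouth (30 mm across flats) upward; origin at the centre of its underside, z up. In the underside is a round drive bore of 16 mm diameter, 18 mm deep, that slips over a post.
- socket_19: the smallest socket of the set, 19 mm in outside diameter and 32 mm tall, already standing loose on an end post of the case, at y = +125 or -125 mm in the case's frame (either end; the largest is at the other); it stays there. Origin at the centre of its underside, z up.
- socket_46: the largest socket of the set, 46 mm in outside diameter and 52 mm tall, already standing loose on an end post of the case, at y = +125 or -125 mm in the case's frame (either end; the smallest is at the other); it stays there. Origin at the centre of its underside, z up.
- case: grey steel socket case with a black insert, fixed: base 80 (x) by 316 (y) mm, walls 16 mm high and 3 thick. Origin on the bench under its centre; x from its front to the hinged back, y along the row, z up. At x = 0 stand six equal posts, y = -125, -75, -25, 25, 75, 125 mm: 5 mm pins from z = 6 to 20 mm with tapered tips. A seated socket's underside is at z = 6 mm. The four inner posts are empty.
- lid (a joint): angle of the lid, rad: 0 shut, 1.65 to 1.85 at the start (open, behind the row), stop at 1.88. A cover 80 by 316 by 50 mm deep, hinged at x = 40, z = 16 mm of the case; swings up and back. A stiff hinge (0.18 N m) holds it at any angle: push it over from behind, then press its top down; no latch. Shut, its top is 66 mm above the bench.
- lid_edge (a point): middle of the lid's outer edge between top plate and front wall: 80 mm in front of the hinge and 50 mm above it when shut. With the lid open, the outer face of its top plate looks backward, away from the row, and this is the top edge of that face, behind the hinge and 75 to 95 mm above the bench.

How it is judged:
On the way:
1. all six sockets stand on the posts in order of size while the lid is still open (((y of socket_19 in the frame of case between 0.117 and 0.133 m and y of socket_24 in the frame of case between 0.067 and 0.083 m and y of socket_29 in the frame of case between 0.017 and 0.033 m and y of socket_34 in the frame of case between -0.033 and -0.017 m and y of socket_40 in the frame of case between -0.083 and -0.067 m and y of socket_46 in the frame of case between -0.133 and -0.117 m) or (y of socket_19 in the frame of case between -0.133 and -0.117 m and y of socket_24 in the frame of case between -0.083 and -0.067 m and y of socket_29 in the frame of case between -0.033 and -0.017 m and y of socket_34 in the frame of case between 0.017 and 0.033 m and y of socket_40 in the frame of case between 0.067 and 0.083 m and y of socket_46 in the frame of case between 0.117 and 0.133 m)) and x of socket_19 in the frame of case between -0.008 and 0.008 m and z of socket_19 in the frame of case between 0.002 and 0.01 m and angle between each of socket_19, socket_24, socket_29, socket_34, socket_40, socket_46's own z axis and vertical below 0.12 rad and x of socket_24 in the frame of case between -0.008 and 0.008 m and z of socket_24 in the frame of case between 0.002 and 0.01 m and x of socket_29 in the frame of case between -0.008 and 0.008 m and z of socket_29 in the frame of case between 0.002 and 0.01 m and x of socket_34 in the frame of case between -0.008 and 0.008 m and z of socket_34 in the frame of case between 0.002 and 0.01 m and x of socket_40 in the frame of case between -0.008 and 0.008 m and z of socket_40 in the frame of case between 0.002 and 0.01 m and x of socket_46 in the frame of case between -0.008 and 0.008 m and z of socket_46 in the frame of case between 0.002 and 0.01 m and value of joint lid above 1 rad), for 0.2 s.
At the end, for the whole second after the job is handed in: All six sockets stand upright (within 7 degrees) over the six posts in order of size, from the smallest end socket to the largest, each within 8 mm of its post along and across the case and within 4 mm of the seat height; they are at rest; the lid is within 0.06 rad of shut (((y of socket_19 in the frame of case between 0.117 and 0.133 m and y of socket_24 in the frame of case between 0.067 and 0.083 m and y of socket_29 in the frame of case between 0.017 and 0.033 m and y of socket_34 in the frame of case between -0.033 and -0.017 m and y of socket_40 in the frame of case between -0.083 and -0.067 m and y of socket_46 in the frame of case between -0.133 and -0.117 m) or (y of socket_19 in the frame of case between -0.133 and -0.117 m and y of socket_24 in the frame of case between -0.083 and -0.067 m and y of socket_29 in the frame of case between -0.033 and -0.017 m and y of socket_34 in the frame of case between 0.017 and 0.033 m and y of socket_40 in the frame of case between 0.067 and 0.083 m and y of socket_46 in the frame of case between 0.117 and 0.133 m)) and x of socket_19 in the frame of case between -0.008 and 0.008 m and z of socket_19 in the frame of case between 0.002 and 0.01 m and angle between each of socket_19, socket_24, socket_29, socket_34, socket_40, socket_46's own z axis and vertical below 0.12 rad and x of socket_24 in the frame of case between -0.008 and 0.008 m and z of socket_24 in the frame of case between 0.002 and 0.01 m and x of socket_29 in the frame of case between -0.008 and 0.008 m and z of socket_29 in the frame of case between 0.002 and 0.01 m and x of socket_34 in the frame of case between -0.008 and 0.008 m and z of socket_34 in the frame of case between 0.002 and 0.01 m and x of socket_40 in the frame of case between -0.008 and 0.008 m and z of socket_40 in the frame of case between 0.002 and 0.01 m and x of socket_46 in the frame of case between -0.008 and 0.008 m and z of socket_46 in the frame of case between 0.002 and 0.01 m and value of joint lid below 0.06 rad and linear speed of each of socket_19, socket_24, socket_29, socket_34, socket_40, socket_46 below 0.02 m/s); the robot touches nothing.
It also fails if it takes over 120 s, if anything falls off the work surface, if the arm or the gripper's body presses on something with over 40 N, if the wrist force passes 120 N, or if a joint passes its speed limit or range.

ROBOT

A 6-joint arm with a two-finger parallel gripper is mounted at the origin on a cart in front of the work surface, level with it; the furniture and walls round the work are solid. World frame = base frame: x ahead of the robot, y to its left, z up, the work surface at z = 0. Lengths are in m, angles in rad, forces in N, time in s.
With the tool pointing down it reaches from about 0.375 to 0.975 m from the base axis. Payload 3.8 kg.
Tool frame: the origin (TCP) lies at the very end of the fingers, on their centre line; the grasp point (between the pads) lies bot.hold_point_z behind it (bot.hold_point_z is the distance from the TCP to the grasp point, in m); z points along the fingers, y is the line along which they close (so a half turn about z gives the same grasp; the last joint's range is limited). The gripper opens to 85 mm and grips with 20 to 120 N. Pads are 22 mm wide; open, the fingers measure 114 mm over their backs; the gripper's body (76 mm by 85 mm) begins 54 mm behind the grasp point. The pads swing forward as they close: fully open they stand 13 mm farther back than shut.
Start: joints at [1.088, 0.264, 1.604, -0, 1.274, -0.037], TCP at [0.291, 0.609, 0.231] pointing down, gripper open.
Joint ranges: [-2.63, 2.63], [-0.94, 2.18], [0.31, 2.57], [-1.31, 4.45], [0, 2.66], [-2.55, 2.55]. Speed limits (rad/s): [2.57, 2.57, 3.14, 3.14, 3.14, 3.14].

INTERFACE

Orientations are given as a rotation vector (axis times angle).
In Python, from workcell import bot gives the robot as it stands.
- The arm moves only by the shell command python3 jog.py 'ROWS' [OPENING] [FORCE]. ROWS is one flat JSON list of numbers that holds 1 to 5 rows one after another, with no inner brackets; each row has 4 numbers: dx, dy, dz in m, then a turn about the tool's z in rad; each row shifts and turns the commanded pose from where the row before left it, along the tool's axes as they then stand; what a row does not reach is not made up. A row lasts 1/8 s, in which the tool goes at most 0.0625 m and 0.188 rad, less where a joint would pass 70% of its speed; a pose out of reach is approached as far as the arm can. OPENING is the opening from 0.0 (shut) to 1.0 (fully open), set as the command begins (- or left out keeps the last). The fingers move at their own pace and stop on an object; FORCE is the grip in N (left out, the last holds). Time passes only in rows, so rows that do not move let the fingers close. It prints the time, the measured TCP pose, the force, the opening and the grip force at its end. Input that does not fit is refused with a message, and nothing moves.
- bot.read_state(): the state, without advancing time (a new reading comes with each control period).
- bot.read_camera(name): name is "scene" or "top" or "wrist"; returns the picture (480x640x3 uint8, red, green, blue); there is no depth.
- bot.camera_info(name): a dict with "intrinsics" (3x3 intrinsics, pixels), "extrinsics" (4x4, takes a point from camera to world coordinates). Camera axes: x right, y down, z forward; pixel columns grow to the right and rows downward; lengths in m; the calibration is good to about 2 mm. A picture is of the moment at which its call begins: read the wrist's pose just before it. camera_info takes no time and is no camera call; for the wrist camera it gives the pose at the moment of the call.
- bot.finish_job(): hands the job in; it is judged then, once.
The state is a dict: "time": time; "q": joint angles; "joint_vel": joint speeds; "joint_torque": joint torques, N m; "tool_pos": TCP position; "tcp_rot": TCP orientation; "wrist_force": force on the tool from outside, world axes, zero at the start; "torque": the same for the moment, N m; "width": opening from 0.0 (shut) to 1.0 (fully open); "grip_force": force on a finger pad.
Only numpy, scipy, OpenCV 4.12 (cv2) and the standard library are available. Lean on these libraries where they do the work, as an engineer would, in place of code of your own. Each camera call takes 0.05 s, during which the arm holds its last target. There are 200 camera calls.

## Working session

There is one attempt and no reset: what is moved stays moved. The work goes in short steps, Python scripts to look and compute and a shell command to move; the robot and the scene stay as the last step left them, time stands still between calls to the robot, and variables do not carry over. Pictures are saved under pics/ and viewed, at most 14 in all, crops included, and the job is handed in when it is done.

```bash
ls; mkdir -p pics
python3 - <<'E'
from workcell import bot
import cv2,numpy as np
for n in("top","scene"):
    im=bot.read_camera(n);cv2.imwrite(f"pics/{n}0.png",im[:,:,::-1])
    c=bot.camera_info(n);print(n,np.round(c["intrinsics"],1).tolist(),np.round(c["extrinsics"],3).tolist())
s=bot.read_state();print(s["time"],s["tool_pos"],s["tcp_rot"],s["width"],bot.hold_point_z)
c=bot.camera_info("wrist");print(np.round(c["extrinsics"],3).tolist())
E
```

```text
jog.py
pics
workcell.py
top [[460.3, 0.0, 320.1], [0.0, 460.3, 241.4], [0.0, 0.0, 1.0]] [[0.026, -0.993, 0.114, 0.398], [-1.0, -0.025, 0.005, -0.081], [-0.002, -0.114, -0.994, 1.046], [0.0, 0.0, 0.0, 1.0]]
scene [[511.9, 0.0, 311.9], [0.0, 511.9, 240.6], [0.0, 0.0, 1.0]] [[0.567, -0.635, 0.526, -0.092], [-0.824, -0.442, 0.354, -0.492], [0.008, -0.634, -0.774, 0.92], [0.0, 0.0, 0.0, 1.0]]
0.1 [0.29075349 0.60842686 0.23006764] [-0.69441939 -3.06337417  0.00314497] 1.0033171934795684 0.0187
[[0.43, 0.857, 0.284, 0.218], [0.903, -0.408, -0.138, 0.644], [-0.002, 0.316, -0.949, 0.373], [0.0, 0.0, 0.0, 1.0]]
```

View pics/top0.png

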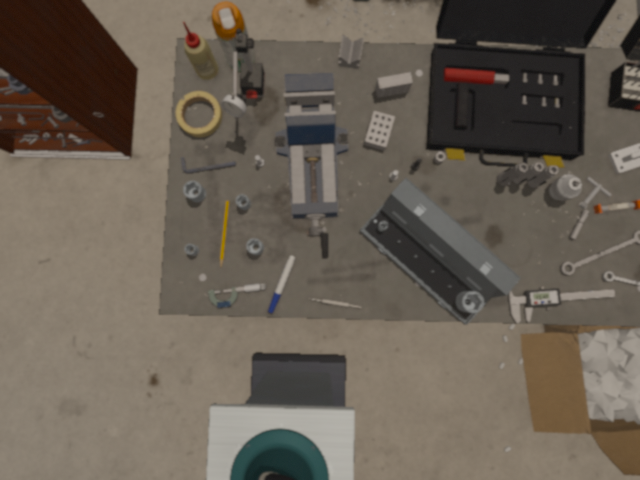

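View pics/scene0.png

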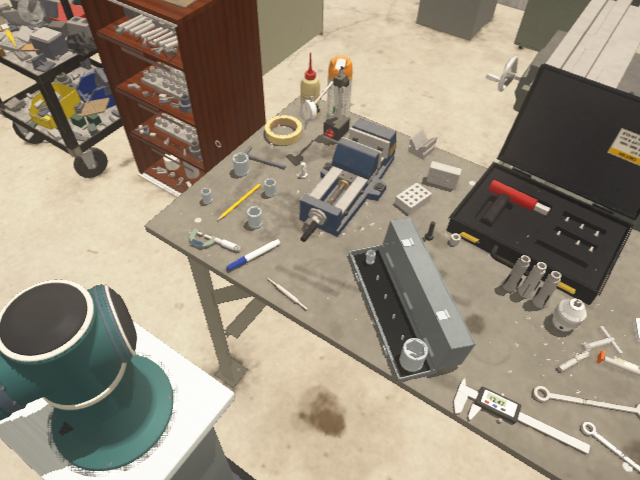

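Top view: the loose sockets are at about (193,192), (242,203), (190,250) and (254,247). The case row runs from the small end at (383,226) to the large end at (469,301), with the lid open behind it on the right. I'll magnify these areas.

Run:
```python
import cv2,numpy as np
a=cv2.imread("pics/top0.png");b=cv2.imread("pics/scene0.png")
r=lambda i,x,y,w,h,s:cv2.resize(i[y:y+h,x:x+w],None,fx=s,fy=s,interpolation=cv2.INTER_CUBIC)
o=np.vstack([np.hstack([r(a,170,170,100,100,4),r(b,190,145,100,100,4)]),np.hstack([r(a,355,175,175,87*2,2.2857)[:400],r(b,340,210,140,140,2.857)[:400]])[:, :800]]) if 0 else None
L=r(a,170,170,100,100,3.9);R=r(b,190,145,100,100,3.9);
M=r(a,355,175,150,150,2.6)
N=r(b,340,210,150,150,2.6)
cv2.imwrite("pics/crop0.png",np.vstack([np.hstack([L[:300],R[:300]]),np.hstack([M,N])[:300]]) if 0 else np.hstack([L,R]))
cv2.imwrite("pics/crop1.png",np.hstack([r(a,355,175,165,150,2.4),r(b,340,210,165,175,2.4)[:360]]))
```

```text
(no output)
```

View pics/crop0.png

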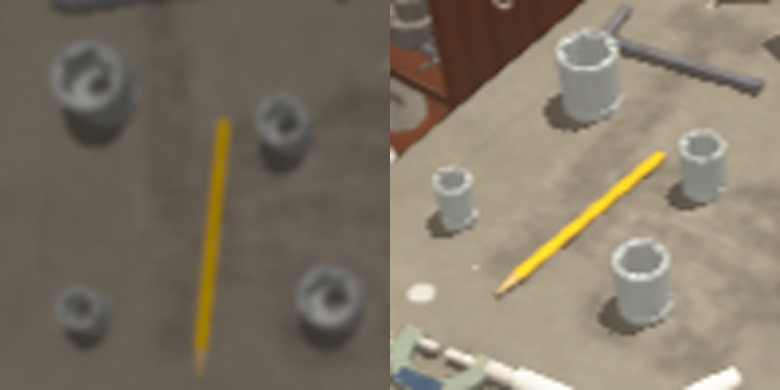

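View pics/crop1.png

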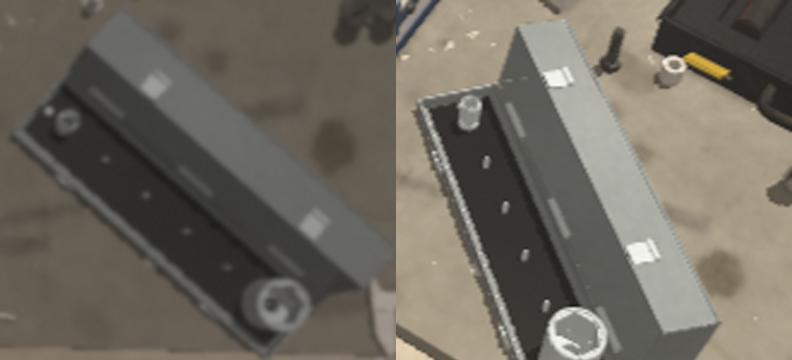

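```bash
cat > h.py <<'E'
from workcell import bot
import numpy as np,cv2
from scipy.spatial.transform import Rotation as R
def ray(c,p):
    K=np.array(c["intrinsics"]);E=np.array(c["extrinsics"])
    d=E[:3,:3]@np.linalg.solve(K,[p[0],p[1],1]);return E[:3,3],d/np.linalg.norm(d)
def onplane(c,p,z):
    o,d=ray(c,p);return o+d*(z-o[2])/d[2]
def tri(obs):
    A=0;b=0
    for c,p in obs:
        o,d=ray(c,p);P=np.eye(3)-np.outer(d,d);A=A+P;b=b+P@o
    x=np.linalg.solve(A,b);e=max(np.linalg.norm((np.eye(3)-np.outer(d,d))@(x-o)) for o,d in (ray(c,p) for c,p in obs))
    return x,e
def tool():
    s=bot.read_state();return np.array(s["tool_pos"]),R.from_rotvec(s["tcp_rot"]).as_matrix()
def delta(pt,ydir=None):
    p,M=tool();d=M.T@(np.array(pt)-p);t=0
    if ydir is not None:
        yd=M.T@np.append(ydir,0.);t=(np.arctan2(yd[1],yd[0])-np.pi/2+np.pi/2)%np.pi-np.pi/2
    print("delta tool",d.round(4),"turn",round(t,3),"q6",round(bot.read_state()["q"][5],2),"z",p[2].round(4))
E
python3 - <<'E'
from h import *
T=bot.camera_info("top");S=bot.camera_info("scene")
f=3.9
for n,a,b in[(40,(90,78),(588,50)),(29,(283,120),(703,147)),(24,(80,310),(453,181)),(34,(330,297),(641,258))]:
    x,e=tri([(T,(170+a[0]/f,170+a[1]/f)),(S,(190+(b[0]-390)/f,145+b[1]/f))]);print(n,x.round(4),e.round(4))
P=[]
for a,b in zip([(106,159),(146,195),(186,231),(227,267)],[(487,161),(505,207),(525,255),(545,305)]):
    x,e=tri([(T,(355+a[0]/2.4,175+a[1]/2.4)),(S,(340+(b[0]-396)/2.4,210+b[1]/2.4))]);print(x.round(4),e.round(4));P.append(x)
d=P[0]-P[3];print(np.linalg.norm(d),np.degrees(np.arctan2(d[1],d[0])),np.mean(P,0))
p,M=tool();print(M.round(3))
E
```

```text
40 [0.6195 0.2074 0.0492] 0.0002
29 [0.6002 0.0992 0.0377] 0.0
24 [0.4887 0.2091 0.0361] 0.0003
34 [0.4985 0.067  0.0455] 0.0001
[ 0.5206 -0.2535  0.0151] 0.0005
[ 0.4876 -0.291   0.0142] 0.0008
[ 0.455  -0.3287  0.0137] 0.0006
[ 0.4221 -0.3659  0.0148] 0.0012
0.1494229563892598 48.77817585099732 [ 0.4713266  -0.30976959  0.0144624 ]
[[-0.902  0.431 -0.001]
 [ 0.431  0.902 -0.002]
 [ 0.    -0.002 -1.   ]]
```

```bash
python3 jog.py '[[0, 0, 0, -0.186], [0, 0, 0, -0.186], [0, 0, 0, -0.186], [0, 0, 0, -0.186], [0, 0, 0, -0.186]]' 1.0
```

```text
refused: ROWS must be one flat list, 4 numbers to a row, no inner brackets. Nothing was moved.
```

Refused on format, not on reach. It needs one flat list, 4 numbers to a row, no inner brackets.

```bash
python3 jog.py '[0, 0, 0, -0.186, 0, 0, 0, -0.186, 0, 0, 0, -0.186, 0, 0, 0, -0.186, 0, 0, 0, -0.186]' 1.0; python3 jog.py '[0, 0, 0, -0.186, 0, 0, 0, -0.18, 0, 0, 0, 0]'
python3 - <<'E'
from h import *
yd=np.array([.752,-.659]);p,M=tool();print(M.round(3));delta([.489,.209,.2],yd)
E
```

```text
time: 0.72
tool_pos: [0.2908, 0.6086, 0.2305]
tcp_rot: [0.762, -3.047, 0.002]
wrist_force: [-0.5, 1.0, 0.4]
width: 1.003
grip_force: 0.0
time: 1.1
tool_pos: [0.2909, 0.6087, 0.2306]
tcp_rot: [1.292, -2.862, 0.001]
wrist_force: [-0.6, -0.3, -0.1]
width: 1.005
grip_force: 0.0
[[-0.661 -0.75  -0.001]
 [-0.75   0.661 -0.001]
 [ 0.001 -0.    -1.   ]]
delta tool [ 0.1687 -0.4129  0.0309] turn -0.003 q6 -1.33 z 0.2306
```

```bash
python3 jog.py '[0.021, -0.052, 0, 0, 0.021, -0.052, 0, 0, 0.021, -0.052, 0, 0, 0.021, -0.052, 0, 0, 0.021, -0.052, 0, 0]' >/dev/null; python3 jog.py '[0.021, -0.052, 0, 0, 0.021, -0.05, 0, 0, 0.021, -0.05, 0.0, 0, 0, 0, 0, 0, 0, 0, 0, 0]'
python3 - <<'E'
from h import *
im=bot.read_camera("wrist");cv2.imwrite("pics/w1.png",im[:,:,::-1]);c=bot.camera_info("wrist")
np.savez("w1.npz",K=c["intrinsics"],E=c["extrinsics"])
for n,x in dict(s24=[.4887,.2091,.0361],s40=[.6195,.2074,.0492],s29=[.6002,.0992,.0377],s34=[.4985,.067,.0455]).items():
    E=np.array(c["extrinsics"]);q=np.array(c["intrinsics"])@(E[:3,:3].T@(np.array(x)-E[:3,3]));print(n,(q[:2]/q[2]).round(1))
delta([.489,.209,.2])
E
```

```text
time: 2.35
tool_pos: [0.4896, 0.2109, 0.2311]
tcp_rot: [1.291, -2.864, -0.001]
wrist_force: [0.2, 0.4, -0.7]
width: 1.001
grip_force: 0.0
s24 [324.4 201.1]
s40 [211.7 298.9]
s29 [137.3 191. ]
s34 [188.8  72.6]
delta tool [ 0.0021 -0.0014  0.0311] turn 0 q6 -2.06 z 0.2311
```

View pics/w1.png

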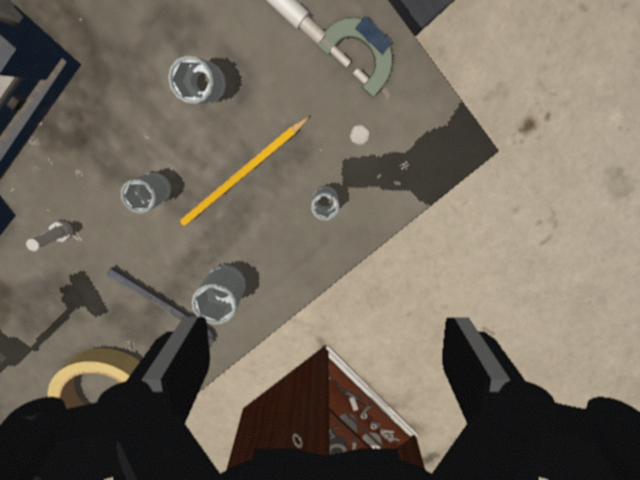

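The wrist view shows all four mouths: 24 at (325,204), 40 at (213,302), 29 at (139,195) and 34 at (190,79). I'll combine all three views.

Run:
```python
from h import *
T=bot.camera_info("top");S=bot.camera_info("scene");z=np.load("w1.npz");W=dict(intrinsics=z["K"],extrinsics=z["E"])
f=3.9
for n,a,b,w,h in[(40,(90,78),(588,50),(213,302),.048),(29,(283,120),(703,147),(139,195),.04),(24,(80,310),(453,181),(325,204),.036),(34,(330,297),(641,258),(190,79),.044)]:
    o=[(T,(170+a[0]/f,170+a[1]/f)),(S,(190+(b[0]-390)/f,145+b[1]/f)),(W,w)]
    x,e=tri(o);print(n,x.round(4),e.round(4),[onplane(c,p,h).round(4)[:2].tolist() for c,p in o])
delta([.489,.210,.014])
```

```text
40 [0.6207 0.2091 0.0476] 0.0017 [[0.6196, 0.2079], [0.6206, 0.2081], [0.6215, 0.2105]]
29 [0.6019 0.1009 0.0351] 0.0017 [[0.5998, 0.0988], [0.5984, 0.0977], [0.6006, 0.1027]]
24 [0.4896 0.2106 0.0343] 0.0012 [[0.4885, 0.2094], [0.4889, 0.209], [0.49, 0.2113]]
34 [0.5004 0.0688 0.0419] 0.002 [[0.4987, 0.0671], [0.4994, 0.0679], [0.5014, 0.0702]]
delta tool [ 0.0014 -0.0009  0.2171] turn 0 q6 -2.06 z 0.2311
```

```bash
python3 jog.py '[0.001, -0.001, 0.055, 0, 0, 0, 0.055, 0, 0, 0, 0.055, 0, 0, 0, 0.034, 0, 0, 0, 0.02, 0]' 0.7 >/dev/null; python3 jog.py '[0, 0, 0, 0, 0, 0, 0, 0, 0, 0, 0, 0, 0, 0, 0, 0, 0, 0, 0, 0]' 0.0 40; python3 jog.py '[0, 0, 0, 0, 0, 0, 0, 0, 0, 0, -0.02, 0, 0, 0, -0.04, 0, 0, 0, -0.055, 0]'
python3 - <<'E'
from h import *
C=np.array([.4713,-.3098]);yc=np.array([.659,.752])
delta([*(C+.075*yc),.2],[.752,-.659])
E
```

```text
time: 3.65
tool_pos: [0.4906, 0.2099, 0.0133]
tcp_rot: [-1.294, 2.861, 0.0]
wrist_force: [-1.1, 0.9, 3.0]
width: 0.265
grip_force: 39.5
time: 4.28
tool_pos: [0.4879, 0.2085, 0.1262]
tcp_rot: [1.293, -2.857, -0.0]
wrist_force: [1.9, 0.0, -1.0]
width: 0.268
grip_force: 39.3
delta tool [ 0.3257 -0.3293 -0.073 ] turn -0.001 q6 -2.06 z 0.1262
```

```bash
python3 jog.py '[0.041, -0.041, -0.02, 0, 0.041, -0.041, -0.02, 0, 0.041, -0.041, -0.02, 0, 0.041, -0.041, -0.013, 0, 0.041, -0.041, 0, 0]' >/dev/null;python3 jog.py '[0.041, -0.041, 0, 0, 0.041, -0.042, 0, 0, 0.039, -0.041, 0, 0, 0, 0, 0, 0, 0, 0, 0, 0]'
python3 - <<'E'
from h import *
im=bot.read_camera("wrist");cv2.imwrite("pics/w2.png",im[:,:,::-1]);c=bot.camera_info("wrist")
np.savez("w2.npz",K=c["intrinsics"],E=c["extrinsics"])
C=np.array([.4713,-.3098]);yc=np.array([.659,.752])
delta([*(C+.075*yc),.2],[.752,-.659])
E=np.array(c["extrinsics"])
for y in(.075,.025,-.025,-.075):
    q=np.array(c["intrinsics"])@(E[:3,:3].T@(np.array([*(C+y*yc),.017])-E[:3,3]));print(y,(q[:2]/q[2]).round(1))
E
```

```text
time: 5.52
tool_pos: [0.5295, -0.1786, 0.2021]
tcp_rot: [1.102, -2.868, 0.152]
wrist_force: [-0.3, 0.5, -0.5]
width: 0.267
grip_force: 39.5
delta tool [ 0.0562 -0.0494  0.0111] turn -0.12 q6 -2.55 z 0.2022
0.075 [280.8 157.9]
0.025 [272.2  93.6]
-0.025 [263.   24.8]
-0.075 [253.2 -48.9]
```

View pics/w2.png

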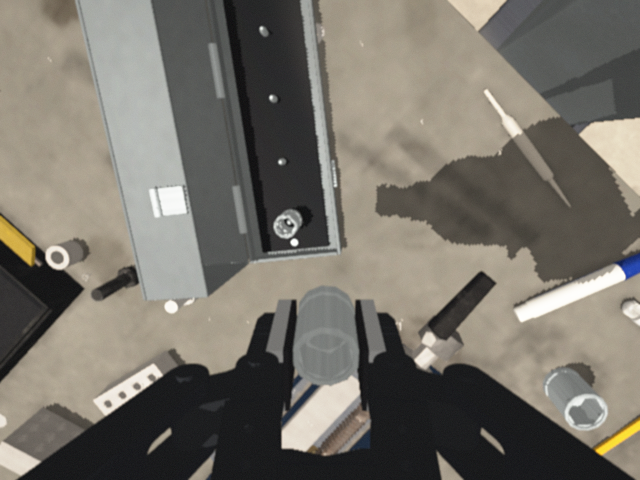

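The wrist joint hit its limit, so the tool ended up slightly tilted. I need the opposite half-turn. Post tips are at (282,161), (273,98) and (264,31), and socket_24 is held straight.

```bash
python3 - <<'E'
from h import *
z=np.load("w2.npz");W=dict(intrinsics=z["K"],extrinsics=z["E"])
T=bot.camera_info("top");S=bot.camera_info("scene")
yc=np.array([.659,.752])
for k,a,b,w in zip((.075,.025,-.025),[(106,159),(146,195),(186,231)],[(487,161),(505,207),(525,255)],[(282,161),(273,98),(264,31)]):
    o=[(T,(355+a[0]/2.4,175+a[1]/2.4)),(S,(340+(b[0]-396)/2.4,210+b[1]/2.4)),(W,w)]
    x,e=tri(o);print(x.round(4),e.round(4),[(onplane(c,p,.018)[:2]-k*yc).round(4).tolist() for c,p in o])
E
python3 jog.py '[0, 0, 0, 0.18, 0, 0, 0, 0.18, 0, 0, 0, 0.18, 0, 0, 0, 0.18, 0, 0, 0, 0.18]' ; python3 jog.py '[0, 0, 0, 0.18, 0, 0, 0, 0.18, 0, 0, 0, 0.18, 0, 0, 0, 0.18, 0, 0, 0, 0.18]' >/dev/null;python3 jog.py '[0, 0, 0, 0.18, 0, 0, 0, 0.18, 0, 0, 0, 0.18, 0, 0, 0, 0.18, 0, 0, 0, 0.18]' >/dev/null; python3 jog.py '[0, 0, 0, 0.18, 0, 0, 0, 0.18, 0, 0, 0, 0, 0, 0, 0, 0, 0, 0, 0, 0]'; python3 -c "
from h import *
delta([.521,-.2534,.2],[.752,-.659]);print(tool()[1].round(3))"
```

```text
[ 0.5217 -0.2528  0.0135] 0.0015 [[0.4712, -0.3098], [0.4688, -0.3103], [0.4724, -0.3074]]
[ 0.489  -0.2905  0.0118] 0.0018 [[0.4713, -0.3097], [0.4681, -0.3101], [0.4734, -0.307]]
[ 0.4564 -0.3283  0.0108] 0.0018 [[0.4716, -0.3093], [0.4684, -0.3102], [0.4742, -0.3061]]
time: 6.2
tool_pos: [0.5298, -0.1778, 0.2026]
tcp_rot: [-0.266, -3.11, 0.185]
wrist_force: [-0.5, -0.0, -0.5]
width: 0.266
grip_force: 39.5
time: 8.07
tool_pos: [0.5301, -0.1787, 0.2028]
tcp_rot: [2.792, 1.209, -0.105]
wrist_force: [-1.0, 0.6, -1.3]
width: 0.268
grip_force: 39.4
delta tool [-0.0599  0.044   0.0117] turn -0.037 q6 0.51 z 0.2028
[[ 0.683  0.73  -0.024]
 [ 0.723 -0.681 -0.117]
 [-0.102  0.062 -0.993]]
```

Running into the limit left a tilt of about 7° (tool z = -0.117 along the tangential direction). Pushing gently against the opposite q6 limit should give the opposite tilt, so I'll try that and watch the result.

```bash
cat >> h.py <<'E'
def tilt():
    s=bot.read_state();p,M=tool();a=np.arctan2(p[1],p[0]);z=M[:,2]
    print("t",round(s["time"],2),"p",p.round(4),"radial",round(z[0]*np.cos(a)+z[1]*np.sin(a),4),"tang",round(-z[0]*np.sin(a)+z[1]*np.cos(a),4),"q",np.round(s["q"],3))
E
python3 -c "
from h import *
tilt()"
python3 jog.py '[0, 0, 0, 0.186, 0, 0, 0, 0.186, 0, 0, 0, 0.186, 0, 0, 0, 0.186, 0, 0, 0, 0.186]' >/dev/null; python3 jog.py '[0, 0, 0, 0.186, 0, 0, 0, 0.186, 0, 0, 0, 0.186, 0, 0, 0, 0.186, 0, 0, 0, 0.186]' >/dev/null;python3 jog.py '[0, 0, 0, 0.16, 0, 0, 0, 0.05, 0, 0, 0, 0.05, 0, 0, 0, 0]' >/dev/null; python3 -c "
from h import *
tilt()"
```

```text
t 8.07 p [ 0.5301 -0.1787  0.2028] radial 0.0143 tang -0.1185 q [-0.296  0.062  1.896 -0.129  1.176  0.507]
t 9.82 p [ 0.5251 -0.1946  0.2049] radial 0.0172 tang -0.0939 q [-0.341  0.057  1.895 -0.102  1.176  2.55 ]
```

```bash
python3 jog.py '[0, 0, 0, 0.08, 0, 0, 0, 0.08, 0, 0, 0, 0.05, 0, 0, 0, 0]' >/dev/null; python3 -c "
from h import *
tilt()"
```

```text
t 10.32 p [ 0.5084 -0.2319  0.2071] radial 0.0231 tang -0.0263 q [-0.457  0.047  1.899 -0.028  1.172  2.551]
```

```bash
python3 jog.py '[0, 0, 0, 0.05, 0, 0, 0, 0.03, 0, 0, 0, 0, 0, 0, 0, -0.18, 0, 0, 0, -0.18]' >/dev/null; python3 -c "
from h import *
tilt();delta([.5215,-.253,.2],[.752,-.659])"
```

```text
t 10.95 p [ 0.5015 -0.2448  0.2071] radial 0.0248 tang -0.0005 q [-4.990e-01  4.400e-02  1.902e+00  1.000e-03  1.171e+00  2.186e+00]
delta tool [ 0.016  -0.0142  0.0077] turn 1.176 q6 2.19 z 0.2071
```

```bash
python3 jog.py '[0, 0, 0, -0.179, 0, 0, 0, -0.179, 0, 0, 0, -0.179, 0, 0, 0, -0.179, 0, 0, 0, -0.179]' >/dev/null; python3 jog.py '[0, 0, 0, -0.179, 0, 0, 0, -0.179, 0, 0, 0, -0.179, 0, 0, 0, -0.179, 0, 0, 0, -0.179]' >/dev/null;python3 jog.py '[0, 0, 0, -0.176, 0, 0, 0, 0, 0, 0, 0, 0]' >/dev/null
python3 - <<'E'
from h import *
tilt();delta([.5215,-.253,.1],[.752,-.659])
im=bot.read_camera("wrist");cv2.imwrite("pics/w3.png",im[:,:,::-1]);c=bot.camera_info("wrist")
np.savez("w3.npz",K=c["intrinsics"],E=c["extrinsics"])
E
```

```text
(no output)
```

View pics/w3.png

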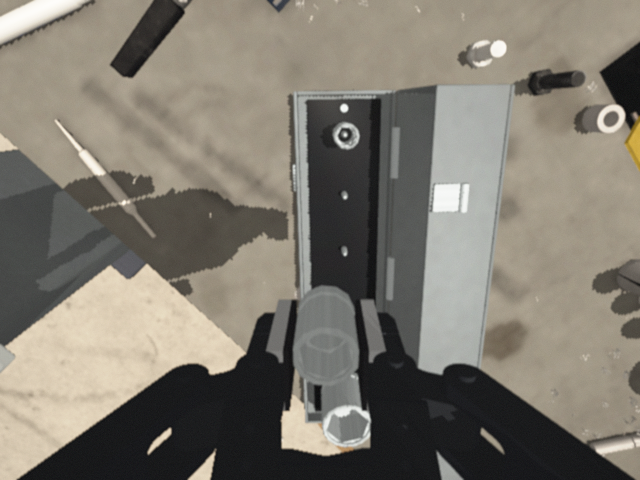

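Wrist view from the opposite side: the +75 post tip is at (345,195), the +25 post at (345,252), and socket_19's mouth at (346,135). I'll compare it with the previous view.

Run:
```python
from h import *
W=lambda f:(lambda z:dict(intrinsics=z["K"],extrinsics=z["E"]))(np.load(f))
a,b=W("w2.npz"),W("w3.npz")
for p,q,h in(((282,161),(345,195),.02),((273,98),(345,252),.02),((288,222),(346,135),.038)):
    x,e=tri([(a,p),(b,q)]);print(x.round(4),e.round(4),onplane(a,p,h).round(4),onplane(b,q,h).round(4))
```

```text
[ 0.5231 -0.2523  0.0107] 0.0007 [ 0.5215 -0.2507  0.02  ] [ 0.5242 -0.2511  0.02  ]
[ 0.4903 -0.2897  0.0149] 0.0009 [ 0.4897 -0.2877  0.02  ] [ 0.4916 -0.2889  0.02  ]
[ 0.5559 -0.2147  0.0206] 0.0005 [ 0.5514 -0.2143  0.038 ] [ 0.5559 -0.2134  0.038 ]
```

```bash
python3 jog.py '[0.003, 0.009, 0.04, 0, 0.003, 0.008, 0.04, 0, 0, 0, 0.03, 0, 0, 0, 0, 0, 0, 0, 0, 0]'
python3 - <<'E'
from h import *
delta([.522,-.252,.021],[.752,-.659])
E
```

```text
time: 13.25
tool_pos: [0.5212, -0.2535, 0.0988]
tcp_rot: [2.846, 1.28, 0.025]
wrist_force: [0.5, 0.2, -1.1]
width: 0.265
grip_force: 39.5
delta tool [ 0.0011 -0.0024  0.0778] turn -0.006 q6 0.23 z 0.0988
```

```bash
python3 jog.py '[0.001, -0.001, 0.03, 0, 0, -0.0014, 0.025, 0, 0, 0, 0.01, 0, 0, 0, 0, 0]' ; python3 jog.py '[0, 0, 0.006, 0, 0, 0, 0.006, 0, 0, 0, 0, 0, 0, 0, 0, 0]'
```

```text
time: 13.75
tool_pos: [0.5213, -0.2518, 0.0334]
tcp_rot: [2.847, 1.28, 0.025]
wrist_force: [-0.5, -0.2, -1.3]
width: 0.263
grip_force: 39.5
time: 14.25
tool_pos: [0.5212, -0.2517, 0.0207]
tcp_rot: [2.847, 1.281, 0.024]
wrist_force: [-0.3, 1.2, -1.6]
width: 0.263
grip_force: 39.5
```

```bash
python3 jog.py '[0, 0, 0, 0, 0, 0, 0, 0, 0, 0, -0.01, 0, 0, 0, -0.03, 0, 0, 0, -0.055, 0]' 0.45; python3 jog.py '[0, 0, -0.055, 0, 0, 0, -0.05, 0, 0, 0, 0, 0]' >/dev/null
python3 - <<'E'
from h import *
im=bot.read_camera("top");cv2.imwrite("pics/t1.png",cv2.resize(im[200:320,355:515,::-1],None,fx=4,fy=4,interpolation=cv2.INTER_CUBIC))
im=bot.read_camera("scene");cv2.imwrite("pics/s1.png",cv2.resize(im[200:350,340:490,::-1],None,fx=4,fy=4,interpolation=cv2.INTER_CUBIC))
tilt();delta([.601,.101,.2],[.752,-.659])
E
```

```text
time: 14.88
tool_pos: [0.5174, -0.2497, 0.115]
tcp_rot: [2.85, 1.282, 0.02]
wrist_force: [0.3, -0.5, 0.5]
width: 0.451
grip_force: 0.0
t 15.35 p [ 0.5172 -0.2497  0.2222] radial 0.0278 tang -0.001 q [-0.493  0.062  1.854  0.     1.197  0.232]
delta tool [ 0.3179 -0.1704  0.0197] turn -0.006 q6 0.23 z 0.2222
```

View pics/s1.png

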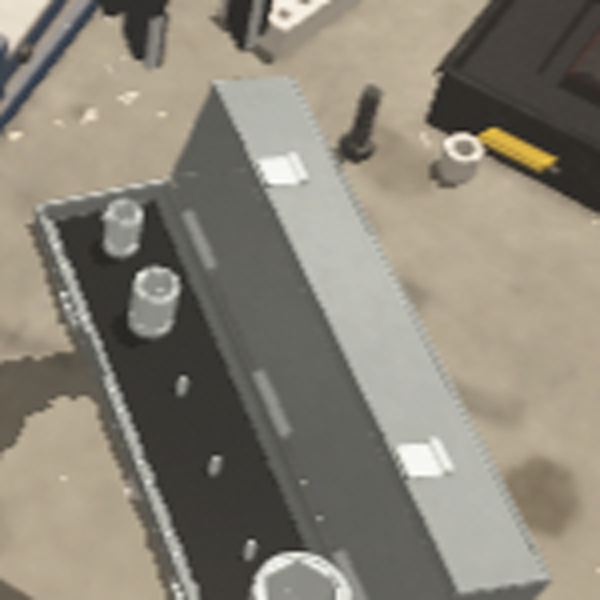

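Socket_24 stands upright on the +75 post (crop 157,283). Next is 29.

```bash
python3 jog.py '[0.045, -0.024, 0, 0, 0.045, -0.024, 0, 0, 0.045, -0.024, 0, 0, 0.045, -0.024, 0, 0, 0.045, -0.024, 0, 0]' 0.75 >/dev/null; python3 jog.py '[0.045, -0.024, 0, 0, 0.045, -0.024, 0, 0, 0, 0, 0.04, 0, 0, 0, 0.03, 0, 0, 0, 0, 0]' >/dev/null;  python3 - <<'E'
from h import *
tilt();delta([.601,.101,.015],[.752,-.659])
E
```

```text
t 16.6 p [0.5973 0.0968 0.143 ] radial 0.0094 tang -0.0146 q [ 0.128  0.197  1.855 -0.016  1.08   0.86 ]
delta tool [ 0.0059 -0.0023  0.1279] turn -0.005 q6 0.86 z 0.143
```

```bash
python3 jog.py '[0.003, -0.001, 0.045, 0, 0.003, -0.001, 0.045, 0, 0, 0, 0.025, 0, 0, 0, 0.013, 0, 0, 0, 0, 0]' >/dev/null; python3 jog.py '[0, 0, 0, 0, 0, 0, 0, 0, 0, 0, 0, 0, 0, 0, 0, 0, 0, 0, 0, 0]' 0.0 40; python3 -c "
from h import *
tilt()"; python3 jog.py '[0, 0, 0, 0, 0, 0, -0.02, 0, 0, 0, -0.055, 0, 0, 0, -0.06, 0, 0, 0, -0.06, 0]';python3 - <<'E'
from h import *
C=np.array([.4725,-.3085]);yc=np.array([.659,.752])
tilt();delta([*(C+.025*yc),.2],[.752,-.659])
E
```

```text
time: 17.85
tool_pos: [0.608, 0.1017, 0.0224]
tcp_rot: [2.846, 1.281, 0.028]
wrist_force: [-1.9, 0.8, 6.3]
width: 0.324
grip_force: 39.4
t 17.85 p [0.608  0.1017 0.0224] radial 0.0225 tang -0.0149 q [ 0.133  0.347  1.919 -0.019  0.854  0.871]
time: 18.48
tool_pos: [0.602, 0.1035, 0.2181]
tcp_rot: [2.847, 1.281, 0.025]
wrist_force: [1.4, 0.1, -1.8]
width: 0.322
grip_force: 39.9
t 18.48 p [0.602  0.1035 0.2181] radial 0.0203 tang -0.0152 q [ 0.138  0.139  1.777 -0.016  1.204  0.868]
delta tool [-0.3694  0.1757  0.0201] turn -0.005 q6 0.87 z 0.2181
```

```bash
python3 jog.py '[0, 0, 0, 0, 0, 0, 0, 0]'
python3 - <<'E'
from h import *
tilt()
im=bot.read_camera("wrist");cv2.imwrite("pics/w4.png",im[:,:,::-1])
E
```

```text
time: 18.73
tool_pos: [0.6021, 0.1035, 0.2159]
tcp_rot: [2.847, 1.281, 0.025]
wrist_force: [-0.3, -0.3, -2.9]
width: 0.32
grip_force: 39.9
t 18.73 p [0.6021 0.1035 0.2159] radial 0.0203 tang -0.0152 q [ 0.138  0.141  1.779 -0.016  1.201  0.868]
```

View pics/w4.png

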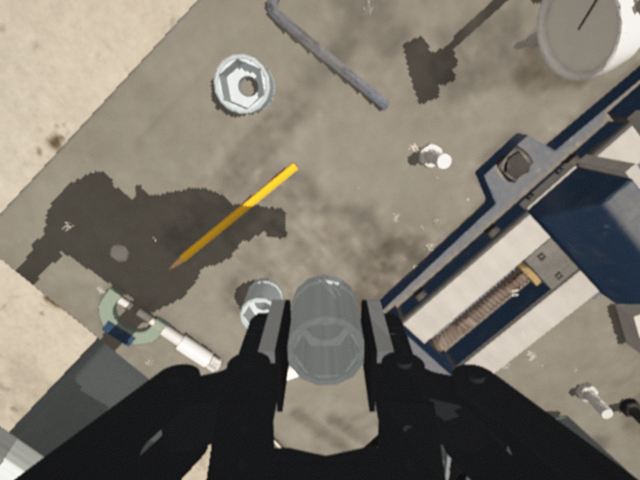

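Socket 29 is held straight (mouth about (325,350)). The right finger probably touched the vise at (390,300) and raised the TCP to 0.022, so I'll find the seat by descending until contact.

```bash
python3 jog.py '[-0.046, 0.022, 0, 0, -0.046, 0.022, 0, 0, -0.046, 0.022, 0, 0, -0.046, 0.022, 0, 0, -0.046, 0.022, 0, 0]' >/dev/null; python3 jog.py '[-0.046, 0.022, 0, 0, -0.046, 0.022, 0, 0, -0.046, 0.022, 0.04, 0, 0, 0, 0.04, 0, 0, 0, 0, 0]' >/dev/null;  python3 - <<'E'
from h import *
C=np.array([.4725,-.3085]);yc=np.array([.659,.752])
tilt();delta([*(C+.025*yc),.032],[.752,-.659])
E
```

```text
t 20.02 p [ 0.4873 -0.2853  0.1323] radial 0.0111 tang 0.0018 q [-0.575  0.133  1.951  0.003  1.046  0.15 ]
delta tool [-0.0025  0.0031  0.1003] turn -0.007 q6 0.15 z 0.1323
```

Run:
```python
from h import *
p,M=tool();c=bot.camera_info("wrist");E=np.array(c["extrinsics"])
c2=dict(intrinsics=c["intrinsics"],extrinsics=np.block([[M.T@E[:3,:3],(M.T@(E[:3,3]-p))[:,None]],[np.zeros((1,3)),1]]))
np.savez("tc.npz",K=c2["intrinsics"],E=c2["extrinsics"])
print(np.round(c2["extrinsics"],3).tolist())
for px,zz in(((328,355),-.0227),((325,350),-.0176),((325,350),-.024)): print(onplane(c2,px,zz).round(4))
C=np.array([.4725,-.3085]);yc=np.array([.659,.752])
```

```text
[[0.001, -0.949, -0.316, 0.081], [1.0, 0.001, 0.001, 0.0], [-0.0, -0.316, 0.949, -0.143], [0.0, 0.0, 0.0, 1.0]]
[-0.0007  0.0013 -0.0227]
[-0.0021  0.0002 -0.0176]
[ 0.0022  0.0002 -0.024 ]
```

```bash
python3 jog.py '[-0.001, 0.003, 0.045, 0, 0, 0, 0.035, 0, 0, 0, 0.018, 0, 0, 0, 0, 0]' ; python3 jog.py '[0, 0, 0.003, 0, 0, 0, 0, 0, 0, 0, 0, 0]'
```

```text
time: 20.52
tool_pos: [0.4954, -0.2905, 0.0401]
tcp_rot: [2.849, 1.283, 0.022]
wrist_force: [0.5, -0.1, -1.1]
width: 0.322
grip_force: 40.0
time: 20.9
tool_pos: [0.4968, -0.2919, 0.0391]
tcp_rot: [2.846, 1.281, 0.026]
wrist_force: [-1.0, 1.3, -1.1]
width: 0.322
grip_force: 40.2
```

```bash
python3 jog.py '[0, 0, 0, 0, 0, 0, 0, 0]'>/dev/null
python3 - <<'E'
from h import *
C=np.array([.4725,-.3085]);yc=np.array([.659,.752])
tilt();delta([*(C+.025*yc),.0295],[.752,-.659]);print(bot.read_state()["joint_torque"].round(1),bot.read_state()["wrist_force"].round(1))
E
```

```text
t 21.15 p [ 0.4963 -0.2918  0.0383] radial 0.0254 tang 0.0011 q [-0.576  0.257  2.003  0.003  0.856  0.147]
delta tool [-0.0033 -0.007   0.0086] turn -0.005 q6 0.15 z 0.0383
[ -0.2 -45.  -30.7  -0.1  -0.3  -0. ] [-0.   1.1 -1.5]
```

```bash
python3 jog.py '[-0.0013, -0.007, 0, 0, 0, 0, 0.005, 0, 0, 0, 0, 0, 0, 0, 0, 0]'>/dev/null
python3 - <<'E'
from h import *
C=np.array([.4725,-.3085]);yc=np.array([.659,.752])
tilt();delta([*(C+.025*yc),.0295],[.752,-.659]);print(bot.read_state()["wrist_force"].round(1))
E
```

```text
t 21.65 p [ 0.4901 -0.288   0.0326] radial 0.0247 tang 0.0012 q [-0.577  0.253  2.021  0.003  0.843  0.147]
delta tool [-0.002   0.0002  0.0031] turn -0.005 q6 0.15 z 0.0326
[ 0.8  0.2 -1.9]
```

```bash
python3 jog.py '[0, 0, 0.003, 0, 0, 0, 0, 0, 0, 0, 0, 0]'; python3 jog.py '[0, 0, 0.002, 0, 0, 0, 0, 0, 0, 0, 0, 0]'
```

```text
time: 22.02
tool_pos: [0.4901, -0.288, 0.0297]
tcp_rot: [2.847, 1.281, 0.024]
wrist_force: [0.2, -0.2, -1.4]
width: 0.317
grip_force: 40.0
time: 22.4
tool_pos: [0.4905, -0.2883, 0.0284]
tcp_rot: [2.846, 1.281, 0.024]
wrist_force: [-1.7, 0.9, 4.4]
width: 0.322
grip_force: 40.5
```

Contact came exactly at the predicted seat height, so I'll release and go on to 34.

```bash
python3 jog.py '[0, 0, 0, 0, 0, 0, 0, 0, 0, 0, -0.01, 0, 0, 0, -0.03, 0, 0, 0, -0.055, 0]' 0.5; python3 jog.py '[0, 0, -0.055, 0, 0, 0, -0.05, 0, 0, 0, 0, 0]' >/dev/null
python3 - <<'E'
from h import *
im=bot.read_camera("scene");cv2.imwrite("pics/s2.png",cv2.resize(im[200:350,340:490,::-1],None,fx=3,fy=3,interpolation=cv2.INTER_CUBIC))
tilt();delta([.500,.069,.2],[.752,-.659])
E
```

```text
time: 23.02
tool_pos: [0.4863, -0.2857, 0.1217]
tcp_rot: [2.851, 1.283, 0.019]
wrist_force: [0.9, -0.5, 0.3]
width: 0.497
grip_force: 0.0
t 23.45 p [ 0.4874 -0.2867  0.2314] radial 0.0314 tang 0.001 q [-0.577  0.036  1.864  0.003  1.21   0.147]
delta tool [ 0.2744 -0.2273  0.0264] turn -0.005 q6 0.15 z 0.2314
```

View pics/s2.png

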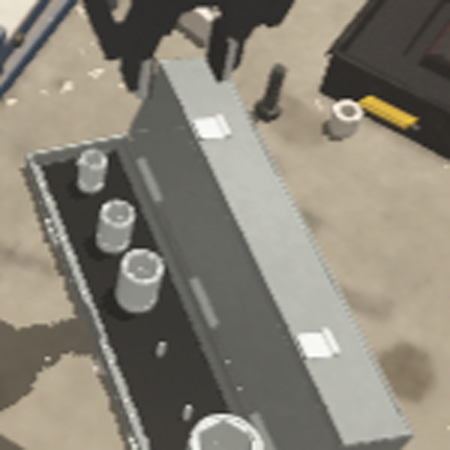

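29 is seated next to 24 (crop 140,280). Next is 34.

```bash
python3 jog.py '[0.046, -0.038, 0, 0, 0.046, -0.038, 0, 0, 0.046, -0.038, 0, 0, 0.046, -0.038, 0, 0, 0.046, -0.038, 0, 0]' 0.75 >/dev/null; python3 jog.py '[0.045, -0.037, 0, 0, 0, 0, 0.04, 0, 0, 0, 0.04, 0, 0, 0, 0.04, 0, 0, 0, 0, 0]' >/dev/null; python3 jog.py '[0, 0, 0, 0, 0, 0, 0, 0]'>/dev/null;  python3 - <<'E'
from h import *
tilt();delta([.500,.069,.018],[.752,-.659])
E
```

```text
t 24.95 p [0.5026 0.0693 0.1059] radial 0.0236 tang -0.0146 q [ 0.097  0.048  2.099 -0.017  0.97   0.832]
delta tool [-0.0027 -0.0041  0.0878] turn -0.006 q6 0.83 z 0.1059
```

```bash
python3 jog.py '[-0.0015, -0.003, 0.04, 0, 0, 0, 0.03, 0, 0, 0, 0.015, 0, 0, 0, 0, 0, 0, 0, 0, 0]' >/dev/null
python3 - <<'E'
from h import *
tilt();delta([.500,.069,.018],[.752,-.659]);print(bot.read_state()["wrist_force"].round(1))
E
```

```text
t 25.57 p [0.5011 0.0692 0.0203] radial 0.0228 tang -0.0145 q [ 0.097  0.168  2.157 -0.019  0.793  0.836]
delta tool [-0.0009 -0.0007  0.0023] turn -0.006 q6 0.84 z 0.0203
[-0.3  0.3  0.5]
```

```bash
python3 jog.py '[0, 0, 0.002, 0, 0, 0, 0, 0, 0, 0, 0, 0, 0, 0, 0, 0, 0, 0, 0, 0]' 0.0 40;python3 jog.py '[0, 0, 0, 0, 0, 0, 0, 0]'; python3 -c "
from h import *
tilt()"; python3 jog.py '[0, 0, -0.02, 0, 0, 0, -0.055, 0, 0, 0, -0.06, 0, 0, 0, -0.06, 0, 0, 0, 0, 0]';python3 - <<'E'
from h import *
C=np.array([.4725,-.3085]);yc=np.array([.659,.752])
tilt();delta([*(C-.025*yc),.2],[.752,-.659])
E
```

```text
time: 26.2
tool_pos: [0.5004, 0.0692, 0.0178]
tcp_rot: [2.847, 1.281, 0.026]
wrist_force: [-1.2, 1.0, 6.0]
width: 0.38
grip_force: 39.4
time: 26.45
tool_pos: [0.5004, 0.0693, 0.0179]
tcp_rot: [2.847, 1.281, 0.026]
wrist_force: [-1.1, 0.1, 5.3]
width: 0.383
grip_force: 39.4
t 26.45 p [0.5004 0.0693 0.0179] radial 0.0216 tang -0.0144 q [ 0.098  0.172  2.159 -0.019  0.789  0.836]
time: 27.08
tool_pos: [0.4993, 0.0718, 0.2181]
tcp_rot: [2.843, 1.28, 0.042]
wrist_force: [1.2, -0.3, -1.5]
width: 0.382
grip_force: 40.6
t 27.07 p [0.4993 0.0718 0.2181] radial 0.0321 tang -0.015 q [ 0.103 -0.075  1.998 -0.015  1.186  0.833]
delta tool [-0.3277  0.2317  0.0207] turn -0.005 q6 0.83 z 0.2181
```

```bash
python3 jog.py '[-0.047, 0.033, 0, 0, -0.047, 0.033, 0, 0, -0.047, 0.033, 0, 0, -0.047, 0.033, 0, 0, -0.047, 0.033, 0, 0]' >/dev/null; python3 jog.py '[-0.047, 0.033, 0, 0, -0.046, 0.033, 0, 0, 0, 0, 0.04, 0, 0, 0, 0.04, 0, 0, 0, 0.03, 0]' >/dev/null; python3 jog.py '[0, 0, 0, 0, 0, 0, 0, 0]'>/dev/null;  python3 - <<'E'
from h import *
C=np.array([.4725,-.3085]);yc=np.array([.659,.752])
tilt();delta([*(C-.025*yc),.027],[.752,-.659])
E
```

```text
t 28.57 p [ 0.4531 -0.3286  0.1055] radial 0.0242 tang 0.0035 q [-0.675  0.145  1.993  0.006  0.98   0.047]
delta tool [ 0.0024 -0.0005  0.0785] turn -0.005 q6 0.05 z 0.1055
```

```bash
python3 jog.py '[0.001, 0, 0.035, 0, 0, 0, 0.03, 0, 0, 0, 0, 0, 0, 0, 0, 0, 0, 0, 0, 0]' >/dev/null
python3 - <<'E'
from h import *
C=np.array([.4725,-.3085]);yc=np.array([.659,.752])
tilt();delta([*(C-.025*yc),.0245],[.752,-.659]);print(bot.read_state()["wrist_force"].round(1))
E
```

```text
t 29.2 p [ 0.4568 -0.3298  0.0429] radial 0.0287 tang 0.0033 q [-0.672  0.228  2.029  0.006  0.855  0.049]
delta tool [ 0.0013 -0.0027  0.0183] turn -0.005 q6 0.05 z 0.0429
[ 0.3  0.2 -1.9]
```

```bash
python3 jog.py '[0.001, -0.0027, 0.009, 0, 0, 0, 0.009, 0, 0, 0, 0, 0, 0, 0, 0, 0]'; python3 jog.py '[0, 0, 0.001, 0, 0, 0, 0, 0, 0, 0, 0, 0]'
```

```text
time: 29.7
tool_pos: [0.4546, -0.3265, 0.0235]
tcp_rot: [2.847, 1.281, 0.024]
wrist_force: [-2.1, 1.5, 8.0]
width: 0.387
grip_force: 43.8
time: 30.08
tool_pos: [0.4547, -0.3265, 0.0234]
tcp_rot: [2.847, 1.281, 0.024]
wrist_force: [-4.9, 3.8, 15.4]
width: 0.384
grip_force: 45.2
```

```bash
python3 jog.py '[0, 0, -0.001, 0, 0, 0, 0, 0, 0, 0, -0.01, 0, 0, 0, -0.03, 0, 0, 0, -0.055, 0]' 0.52; python3 jog.py '[0, 0, -0.055, 0, 0, 0, -0.05, 0, 0, 0, 0, 0, 0, 0, 0, 0]' >/dev/null
python3 - <<'E'
from h import *
im=bot.read_camera("scene");cv2.imwrite("pics/s3.png",cv2.resize(im[200:380,340:490,::-1],None,fx=3,fy=3,interpolation=cv2.INTER_CUBIC))
tilt();delta([.6205,.2090,.2],[.752,-.659])
E
```

```text
time: 30.7
tool_pos: [0.4503, -0.3237, 0.116]
tcp_rot: [2.852, 1.283, 0.02]
wrist_force: [0.6, -1.1, -0.7]
width: 0.52
grip_force: 0.0
t 31.25 p [ 0.4491 -0.3233  0.2211] radial 0.0224 tang 0.0036 q [-0.672  0.026  1.894  0.005  1.2    0.051]
delta tool [ 0.512  -0.2252  0.0192] turn -0.005 q6 0.05 z 0.2211
```

View pics/s3.png

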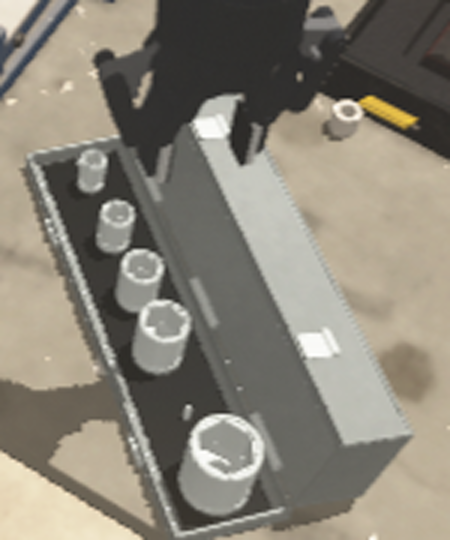

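34 is seated (crop 162,335), and the -75 post at (187,412) is free. Next is 40.

```bash
python3 jog.py '[0.051, -0.0225, 0, 0, 0.051, -0.0225, 0, 0, 0.051, -0.0225, 0, 0, 0.051, -0.0225, 0, 0, 0.051, -0.0225, 0, 0]' 0.85 >/dev/null; python3 jog.py '[0.051, -0.0225, 0, 0, 0.051, -0.0225, 0, 0, 0.051, -0.0225, 0, 0, 0.051, -0.0225, 0, 0, 0.051, -0.0225, 0, 0]' >/dev/null; python3 jog.py '[0, 0, 0.04, 0, 0, 0, 0.04, 0, 0, 0, 0.04, 0, 0, 0, 0, 0, 0, 0, 0, 0]'>/dev/null;  python3 - <<'E'
from h import *
tilt();delta([.6205,.2090,.020],[.752,-.659])
E
```

```text
t 33.12 p [0.6223 0.2055 0.1   ] radial 0.0165 tang -0.0178 q [ 0.29   0.323  1.782 -0.02   1.019  1.026]
delta tool [ 0.001  -0.0056  0.0799] turn -0.006 q6 1.03 z 0.1
```

```bash
python3 jog.py '[0.001, -0.004, 0.04, 0, 0, 0, 0.025, 0, 0, 0, 0.01, 0, 0, 0, 0, 0, 0, 0, 0, 0]' >/dev/null
python3 - <<'E'
from h import *
tilt();delta([.6205,.2090,.020],[.752,-.659]);print(bot.read_state()["wrist_force"].round(1))
E
```

```text
t 33.75 p [0.6233 0.2085 0.0271] radial 0.0206 tang -0.018 q [ 0.294  0.407  1.822 -0.022  0.892  1.033]
delta tool [-0.0016 -0.0026  0.007 ] turn -0.006 q6 1.03 z 0.0271
[ 0.3 -0.4  0.5]
```

```bash
python3 jog.py '[-0.001, -0.0025, 0.006, 0, 0, 0, 0, 0, 0, 0, 0, 0]' >/dev/null; python3 jog.py '[0, 0, 0, 0, 0, 0, 0, 0, 0, 0, 0, 0, 0, 0, 0, 0, 0, 0, 0, 0]' 0.0 45;python3 jog.py '[0, 0, 0, 0, 0, 0, 0, 0]'; python3 jog.py '[0, 0, -0.02, 0, 0, 0, -0.055, 0, 0, 0, -0.06, 0, 0, 0, -0.06, 0, 0, 0, 0, 0]';python3 - <<'E'
from h import *
C=np.array([.4725,-.3085]);yc=np.array([.659,.752])
tilt();delta([*(C-.075*yc),.2],[.752,-.659])
E
```

```text
time: 34.75
tool_pos: [0.6195, 0.209, 0.0192]
tcp_rot: [2.847, 1.281, 0.025]
wrist_force: [-0.8, -0.6, 3.2]
width: 0.454
grip_force: 45.1
time: 35.0
tool_pos: [0.6195, 0.209, 0.0192]
tcp_rot: [2.847, 1.281, 0.025]
wrist_force: [0.5, -0.6, 4.4]
width: 0.454
grip_force: 45.2
time: 35.62
tool_pos: [0.619, 0.2126, 0.2227]
tcp_rot: [2.845, 1.28, 0.046]
wrist_force: [1.4, 0.2, -0.9]
width: 0.455
grip_force: 45.9
t 35.62 p [0.619  0.2126 0.2227] radial 0.0311 tang -0.0184 q [ 0.302  0.211  1.685 -0.019  1.214  1.033]
delta tool [-0.5625  0.2357  0.0199] turn -0.005 q6 1.03 z 0.2227
```

```bash
python3 jog.py '[-0.051, 0.0215, 0, 0, -0.051, 0.0215, 0, 0, -0.051, 0.0215, 0, 0, -0.051, 0.0215, 0, 0, -0.051, 0.0215, 0, 0]' >/dev/null; python3 jog.py '[-0.051, 0.0215, 0, 0, -0.051, 0.0215, 0, 0, -0.051, 0.0215, 0, 0, -0.051, 0.0215, 0, 0, -0.051, 0.0215, 0, 0]' >/dev/null; python3 jog.py '[-0.051, 0.0215, 0, 0, 0, 0, 0.04, 0, 0, 0, 0.04, 0, 0, 0, 0, 0, 0, 0, 0, 0]'>/dev/null;  python3 - <<'E'
from h import *
C=np.array([.4725,-.3085]);yc=np.array([.659,.752])
tilt();delta([*(C-.075*yc),.045],[.752,-.659])
E
```

```text
t 37.5 p [ 0.4219 -0.3664  0.1368] radial 0.0244 tang 0.0057 q [-0.764  0.109  1.969  0.008  1.039 -0.043]
delta tool [ 0.0014 -0.0023  0.0918] turn -0.005 q6 -0.04 z 0.1368
```

```bash
python3 jog.py '[0.001, -0.002, 0.045, 0, 0, 0, 0.04, 0, 0, 0, 0, 0, 0, 0, 0, 0, 0, 0, 0, 0]' >/dev/null
python3 - <<'E'
from h import *
C=np.array([.4725,-.3085]);yc=np.array([.659,.752])
tilt();delta([*(C-.075*yc),.0255],[.752,-.659]);print(bot.read_state()["wrist_force"].round(1))
E
```

```text
t 38.12 p [ 0.4246 -0.367   0.0542] radial 0.0294 tang 0.0054 q [-0.761  0.209  2.028  0.009  0.876 -0.042]
delta tool [ 0.0004 -0.0034  0.0286] turn -0.005 q6 -0.04 z 0.0542
[-0.7  0.4 -1.4]
```

```bash
python3 jog.py '[0.0005, -0.0034, 0.012, 0, 0, 0, 0.010, 0, 0, 0, 0.005, 0, 0, 0, 0, 0, 0, 0, 0, 0]'; python3 jog.py '[0, 0, 0.001, 0, 0, 0, 0, 0, 0, 0, 0, 0]'
```

```text
time: 38.75
tool_pos: [0.4205, -0.3628, 0.0251]
tcp_rot: [2.848, 1.282, 0.022]
wrist_force: [-5.1, 2.2, 10.4]
width: 0.453
grip_force: 47.3
time: 39.12
tool_pos: [0.4206, -0.3628, 0.025]
tcp_rot: [2.849, 1.282, 0.022]
wrist_force: [-6.7, 4.3, 16.8]
width: 0.452
grip_force: 48.3
```

40 is seated at the expected height. I'll release, check, and measure the lid edge from the earlier crops.

```bash
python3 jog.py '[0, 0, -0.001, 0, 0, 0, 0, 0, 0, 0, -0.01, 0, 0, 0, -0.03, 0, 0, 0, -0.055, 0]' 0.6; python3 jog.py '[0, 0, -0.055, 0, 0, 0, -0.05, 0, 0, 0, 0, 0, 0, 0, 0, 0]' >/dev/null
python3 - <<'E'
from h import *
tilt()
T=bot.camera_info("top");S=bot.camera_info("scene")
C=np.array([.4725,-.3085]);yc=np.array([.659,.752]);xc=np.array([.752,-.659])
for a,b in(((122,10),(295,78)),((395,248),(550,575))):
    x,e=tri([(T,(355+a[0]/2.4,175+a[1]/2.4)),(S,(340+b[0]/4,200+b[1]/4))]);d=x[:2]-C;print(x.round(4),e.round(4),"case",(d@xc).round(4),(d@yc).round(4))
im=bot.read_camera("scene");cv2.imwrite("pics/s4.png",cv2.resize(im[200:390,330:500,::-1],None,fx=3,fy=3,interpolation=cv2.INTER_CUBIC))
delta([*(C+.155*xc),.22],xc)
E
```

```text
time: 39.75
tool_pos: [0.4174, -0.3604, 0.1178]
tcp_rot: [2.852, 1.283, 0.021]
wrist_force: [1.0, -1.3, 0.1]
width: 0.598
grip_force: 0.0
t 40.25 p [ 0.4166 -0.3606  0.2241] radial 0.0244 tang 0.0057 q [-0.763  0.018  1.896  0.007  1.203 -0.04 ]
[ 0.6477 -0.2577  0.0867] 0.0029 case 0.0983 0.1537
[ 0.4422 -0.4924  0.0909] 0.0021 case 0.0984 -0.1582
delta tool [0.0769 0.163  0.0069] turn -0.005 q6 -0.04 z 0.2229
```

View pics/s4.png

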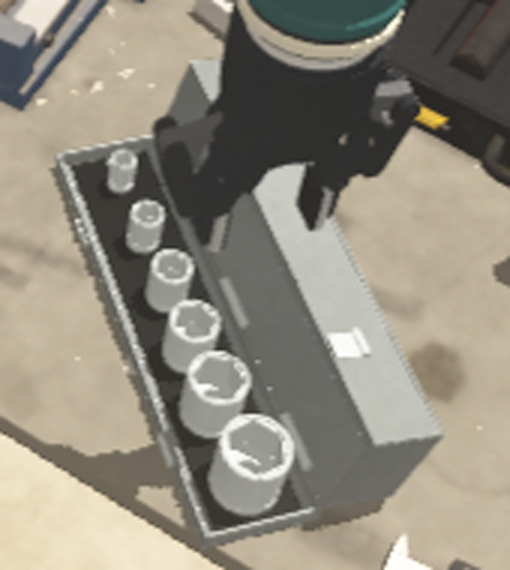

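All six sockets stand in order. The lid edge is at case x = 98 mm, z = 88 mm. I'll go behind it with the fingers closed.

```bash
python3 jog.py '[0.019, 0.041, 0, 0, 0.019, 0.041, 0, 0, 0.019, 0.041, 0, 0, 0.02, 0.041, 0, 0, 0, 0, 0, 0]' 0.0 20 >/dev/null; python3 jog.py '[0, 0, 0, 0, 0, 0, 0, 0]' >/dev/null
cat >> h.py <<'E'
C=np.array([.4725,-.3085]);yc=np.array([.659,.752]);xc=np.array([.752,-.659])
def case(x,z):
    p,M=tool();d=p[:2]-C;print("case x,y,z",(d@xc).round(4),(d@yc).round(4),p[2].round(4),"F",bot.read_state()["wrist_force"].round(1));delta([*(C+x*xc),z],xc)
E
python3 -c "
from h import *
tilt();case(.145,.065)"
```

```text
t 41.17 p [ 0.589  -0.4114  0.2276] radial 0.0227 tang 0.003 q [-0.646  0.333  1.523  0.004  1.263  0.078]
case x,y,z 0.1554 -0.0006 0.2276 F [-0.  -0.2  1.4]
delta tool [-0.0004 -0.0141  0.1624] turn -0.006 q6 0.08 z 0.2276
```

```bash
python3 jog.py '[0, -0.001, 0.04, 0, 0, -0.001, 0.04, 0, 0, -0.001, 0.04, 0, 0, -0.001, 0.035, 0, 0, 0, 0, 0]' >/dev/null; python3 jog.py '[0, 0, 0, 0, 0, 0, 0, 0]' >/dev/null;
python3 -c "
from h import *
tilt();case(.115,.066)"
```

```text
t 42.05 p [ 0.5922 -0.4122  0.0766] radial 0.0293 tang 0.0029 q [-0.644  0.452  1.651  0.005  1.01   0.078]
case x,y,z 0.1584 0.0009 0.0766 F [ 0.3 -0.4 -0.1]
delta tool [-0.0012 -0.0437  0.0093] turn -0.006 q6 0.08 z 0.0766
```

```bash
python3 jog.py '[0, -0.015, 0.003, 0, 0, -0.015, 0.003, 0, 0, -0.014, 0, 0, 0, -0.007, -0.005, 0, 0, -0.007, -0.005, 0]'; python3 -c "
from h import *
case(.084,.088)"
```

```text
time: 42.68
tool_pos: [0.5506, -0.3753, 0.0801]
tcp_rot: [2.838, 1.277, 0.031]
wrist_force: [3.5, -4.8, 4.7]
width: 0.002
grip_force: 3.0
case x,y,z 0.1027 0.0012 0.0801 F [ 3.5 -4.8  4.7]
delta tool [-0.0012 -0.0185 -0.0085] turn -0.005 q6 0.09 z 0.0801
```

Contact with the lid is a few newtons, as expected. I'll keep following the arc.

```bash
python3 jog.py '[0, -0.009, -0.005, 0, 0, -0.009, -0.004, 0, 0, -0.01, -0.002, 0, 0, -0.01, -0.002, 0, 0, 0, 0, 0]'; python3 -c "
from h import *
case(.045,.093)"
```

```text
time: 43.3
tool_pos: [0.5207, -0.3487, 0.0918]
tcp_rot: [2.84, 1.279, 0.03]
wrist_force: [1.3, -1.8, 6.1]
width: 0.005
grip_force: 2.5
case x,y,z 0.0627 0.0016 0.0918 F [ 1.3 -1.8  6.1]
delta tool [-0.0017 -0.0177 -0.0017] turn -0.005 q6 0.09 z 0.0918
```

```bash
python3 jog.py '[0, -0.01, -0.001, 0, 0, -0.009, 0, 0, 0, -0.01, 0.002, 0, 0, -0.01, 0.003, 0, 0, 0, 0, 0]'; python3 -c "
from h import *
case(.009,.079)"; python3 jog.py '[0, -0.009, 0.004, 0, 0, -0.009, 0.006, 0, 0, -0.005, 0.004, 0, 0, 0, 0, 0]'
python3 - <<'E'
from h import *
case(-.005,.066)
im=bot.read_camera("scene");cv2.imwrite("pics/s5.png",cv2.resize(im[200:390,330:500,::-1],None,fx=3,fy=3,interpolation=cv2.INTER_CUBIC))
E
```

```text
time: 43.92
tool_pos: [0.4895, -0.3211, 0.0853]
tcp_rot: [2.845, 1.281, 0.026]
wrist_force: [0.4, 0.3, 5.7]
width: 0.001
grip_force: 2.4
case x,y,z 0.0211 0.0018 0.0853 F [0.4 0.3 5.7]
delta tool [-0.0019 -0.0122  0.006 ] turn -0.005 q6 0.1 z 0.0853
time: 44.42
tool_pos: [0.4713, -0.3051, 0.0686]
tcp_rot: [2.848, 1.282, 0.023]
wrist_force: [-0.4, 0.0, -0.2]
width: -0.004
grip_force: 0.0
case x,y,z -0.0031 0.0018 0.0686 F [-0.4  0.  -0.2]
delta tool [-0.0018 -0.0019  0.0026] turn -0.005 q6 0.1 z 0.0686
```

View pics/s5.png

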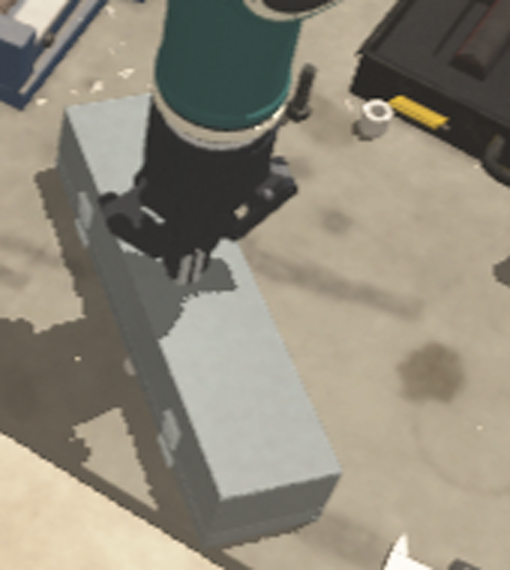

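The lid is practically down. I'll move to its front part and press it.

```bash
python3 jog.py '[0, -0.01, -0.004, 0, 0, -0.01, 0, 0, 0, 0, 0, 0, 0, 0, 0.004, 0, 0, 0, 0, 0]'; python3 jog.py '[0, 0, 0.002, 0, 0, 0, 0, 0, 0, 0, 0, 0]'; python3 jog.py '[0, 0, 0.002, 0, 0, 0, 0, 0, 0, 0, 0, 0]'
```

```text
time: 45.1
tool_pos: [0.4577, -0.2929, 0.0678]
tcp_rot: [2.847, 1.281, 0.024]
wrist_force: [-0.1, 0.1, -0.3]
width: 0.001
grip_force: 0.0
time: 45.48
tool_pos: [0.4578, -0.293, 0.0662]
tcp_rot: [2.847, 1.281, 0.024]
wrist_force: [-1.0, 0.7, 3.1]
width: -0.002
grip_force: 1.2
time: 45.85
tool_pos: [0.4579, -0.2931, 0.066]
tcp_rot: [2.847, 1.281, 0.024]
wrist_force: [-4.7, 4.4, 13.7]
width: -0.005
grip_force: 7.3
```

The lid is hard against its stop at 66 mm, so it is fully shut. I'll back off and check.

```bash
python3 jog.py '[0, 0, -0.02, 0, 0, 0, -0.05, 0, 0, 0, -0.05, 0, 0, 0, 0, 0, 0, 0, 0, 0]'; python3 jog.py '[0.05, -0.03, 0, 0, 0.05, -0.03, 0, 0, 0.05, -0.03, 0, 0, 0, 0, 0, 0, 0, 0, 0, 0]' >/dev/null
python3 - <<'E'
from h import *
tilt()
im=bot.read_camera("scene");cv2.imwrite("pics/s6.png",cv2.resize(im[200:390,330:500,::-1],None,fx=3,fy=3,interpolation=cv2.INTER_CUBIC))
E
```

```text
time: 46.48
tool_pos: [0.455, -0.2915, 0.1837]
tcp_rot: [2.847, 1.281, 0.024]
wrist_force: [-0.7, -1.0, -1.1]
width: 0.002
grip_force: 0.0
t 47.1 p [ 0.4864 -0.1194  0.1811] radial 0.0213 tang -0.0064 q [-0.287 -0.044  2.04  -0.006  1.125  0.44 ]
```

View pics/s6.png

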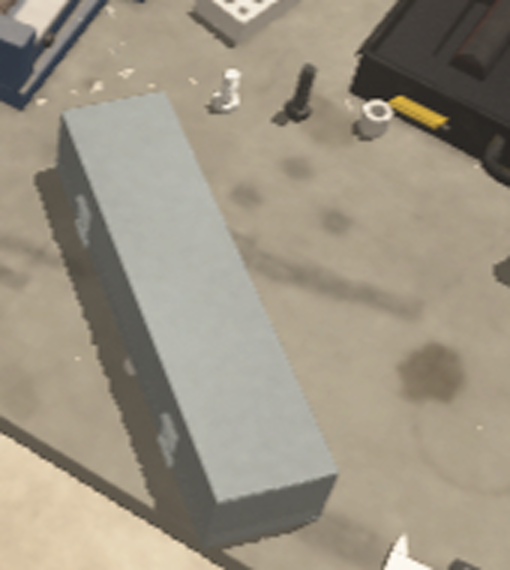

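The case is shut flush and the arm is clear of it.

```bash
python3 -c "
from workcell import bot
print(bot.finish_job())"
```

```text
the job is handed in; nothing more can be done
None
```

I put the four loose sockets on their posts in size order, pressed the lid down to its 66 mm stop and handed the job in at about 47 s; no verdict was returned.

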